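# Fit the bayonet bowl to a compressed-air filter head

## Robot

A 7-joint arm with a two-finger parallel gripper is mounted at the origin on the work surface. World frame = base frame: x ahead of the robot, y to its left, z up, the work surface at z = 0. Lengths are in m, angles in degrees, forces in N, time in s.
With the tool pointing down it reaches from about 0.35 to 0.9 m from the base axis. Payload 19.9 kg.
Tool frame: the origin (TCP) lies between the finger pads; the fingertips stand 14 mm ahead of it and the grasp point (between the pads) lies 5 mm behind it (bot.tips_ahead is the distance from the TCP to the fingertips, in m); z points along the fingers, y is the line along which they close (so a half turn about z gives the same grasp; the last joint's range is limited). The gripper opens to 85 mm and grips with 20 to 120 N. Pads are 22 mm wide; open, the fingers measure 114 mm over their backs; the gripper's body (76 mm by 85 mm) begins 54 mm behind the grasp point. The pads swing forward as they close: fully open they stand 13 mm farther back than shut.
Start: joints at [-70.273, 23.915, -0.59, 92.452, 0.269, 63.638, -3.037], TCP at [0.235, 0.579, 0.245] pointing down, gripper open.
Joint ranges: [-161.28, 161.28], [-22.2, 115.67], [-73.04, 71.86], [3.21, 147.25], [-68.34, 248.33], [10.77, 114.83], [-161.83, 161.83]. Speed limits (degrees/s): [108.29, 108.29, 136.94, 136.94, 172.46, 172.46, 172.46].

## Interface

Orientations are given as [roll, pitch, yaw] about the fixed x, y, z axes, in that order (R = Rz(yaw) Ry(pitch) Rx(roll)).
In Python, from cell import bot, cams, sensors gives the robot as it stands (bot), with the cameras (cams) and the readings (sensors).
- The arm moves only by the tool shift_gripper, called after "Call:" as name(argument=value, ...) on one line, values as JSON. Schema: {"type":"object","properties":{"offsets":{"type":"array","items":{"type":"array","items":{"type":"array","items":{"type":"number"},"minItems":7,"maxItems":7},"minItems":1,"maxItems":20},"minItems":1,"maxItems":1},"only":{"type":"string"},"quiet":{"type":"boolean"},"lines":{"type":"string"}},"required":["offsets"],"additionalProperties":false}. offsets is a list that holds a single list of rows (three levels of brackets), with 1 to 20 rows, each of 7 numbers: the finger opening in m, then dx, dy, dz in shares of 0.8 m (1.0 is 0.8 m), then a rotation vector rx, ry, rz in normalised numbers (1 is 2 pi rad); each row is the pose to reach, as a shift and turn from the pose commanded when the call began, along the tool's axes at that moment; what a row does not reach only later rows make up. A row lasts 1/8 s, in which the tool goes at most 0.0625 m and 10.7 degrees, less where a joint would pass 70% of its speed; a pose out of reach is approached as far as the arm can. The fingers move at their own pace and stop on an object; the grip force is fixed at half the most. Time passes only in rows, so rows that do not move let the fingers close. The tool returns the time, the measured TCP pose, the force, the opening and the grip force at its end. only (a regular expression) keeps the lines of the reply that match it, lines (a string "A,B") keeps lines A to B, and quiet returns only ok. No shift or turn number may pass 1 either way. Input that does not fit is refused with a message, and nothing moves.
- sensors.state(): the state, without advancing time (a new reading comes with each control period).
- cams.camera(name): name is "scene" or "top" or "wrist"; returns a dict with "image" (480x640x3 uint8, red, green, blue), "depth" (480x640 float32, m along the optical axis (not along the pixel's ray), 0 where there is no reading), "fx", "fy", "cx", "cy" (pixels), "rvec" (rotation vector, rad) and "tvec" (3), from world to camera coordinates, as OpenCV has them; the wrist camera has in their place "tool_from_camera" (4x4, takes a point from camera to tool coordinates, whose origin is the TCP and whose axes are the flange's). Camera axes: x right, y down, z forward; pixel columns grow to the right and rows downward; lengths in m; the calibration is good to about 2 mm. A picture is of the moment at which its call begins: read the wrist's pose just before it.
- bot.finish_job(): hands the job in; it is judged then, once.
The state is a dict: "time_s": time; "joint_positions": joint angles; "joint_velocities": joint speeds; "joint_torque": joint torques, N m; "eef_pos": TCP position; "eef_rot": TCP orientation; "force": force on the tool from outside, world axes, zero at the start; "torque": the same for the moment, N m; "gripper_width": finger opening in m; "gripper_force": force on a finger pad.
Only numpy, scipy, OpenCV 4.12 (cv2) and the standard library are available. Lean on these libraries where they do the work, as an engineer would, in place of code of your own. Each camera call takes 0.05 s, during which the arm holds its last target. There are 200 camera calls.

## Task

Fit the aluminium filter bowl, open end first, to the filter head on the tilted positioner: feel for the slots with its two lugs, push it in against the spring, turn it a quarter turn clockwise (looking into the head) to the stop and let it spring back so that it is locked and seated square in the head. Do not force it, let go of it when it is locked, and leave the finished filter, the loose filter element and the spanner where they are.

Things in the scene. Friction and masses are not known exactly. Their poses are not given: they have to be found in the camera images.
- bowl: Part to fit: round aluminium filter bowl, 116 mm long, about 0.24 kg, standing on its open end, closed end up. Origin: centre of the open rim; z runs along the bowl to the closed end. Spigot dia 44 mm up to z = 27 mm (nose tapers from dia 37 over the first 6 mm), then a shoulder and round body dia 54 mm to z = 92, dome to 105, black drain valve dia 16 mm to 116. Lugs: see bowl_lugs.
- bowl_lugs (a point): Point on the bowl's axis, 11 mm above its rim, between its two bayonet lugs, alike and half a turn apart, which stand out on the bowl's +x and -x sides to 32 mm from the axis; 10 mm wide, from 8 to 14 mm above the rim. A yellow paint line runs up the body and over the dome above each lug; green sight glasses at +y and -y.
- bowl_grip (a point): Point on the bowl's axis, 72 mm above its rim: a good height to grip. The body may be gripped across any diameter (54 mm); same axes as the bowl.
- mouth (a point): Centre of the open face of the head's round collar (outside dia 84 mm), about 159 mm above the bench. z points out along the head's axis, 30 deg from vertical, leaning roughly to the robot; x lies in the face, up the slope; y level. Frame fixed to the positioner, NOT to the head, which is left turned about z by an unmeasured angle within 20 deg either way. The brake then holds it still.
- lip (a point): On the head's axis 5 mm below the collar face, mid-height of the 10 mm thick lip (bore dia 48 mm, square-edged). Two entry slots for the lugs, half a turn apart, 14 mm wide, reach 35 mm from the axis, nominally at this frame's +x and -x, off by the head's unmeasured turn (up to 20 deg); a yellow flash marks each. Lugs that miss the slots rest on the collar face: rim 8 mm below it.
- seal_face (a point): Centre of the white sprung seal plate's face, at rest 12 mm below the collar face; the bowl's rim pushes it in. It starts to move at 3.5 N and stiffens by 0.8 N per mm. Let go before it is locked, the bowl is pushed out of the slots, or its lugs are held against the lip's underside (rim 24 mm below the collar face).
- pushed_rim (a point): Where the centre of the bowl's rim is when pushed right in, 27 mm below the collar face: the bowl's shoulder bottoms on the collar, spring about 16 N. From 24 mm the lugs clear the lip and turn about -z (clockwise looking into the head), 90 deg from the slots to a rigid stop; the other way is blocked.
- locked_rim (a point): Where the centre of the bowl's rim is when locked, 20 mm below the collar face: at the stop, pockets under the lip, about 14 mm wide, let the spring lift the lugs by 4 mm and hold them.
- positioner: Blue steel fork positioner fixed to the bench, carrying the aluminium filter head on a tilted steel plate dia 120 mm. Base 150 x 170 x 12 mm, two cheeks 125 mm high at its local +y and -y, 71 to 81 mm from the middle. Origin under the middle of the base; the head leans to local -x.
- finished_filter: Bystander: finished filter, grey bowl standing on a 70 x 70 mm aluminium head, 146 mm high, 0.75 kg. Origin: centre of its underside.
- element: Bystander: loose filter element, a white upright cartridge of 42 mm diameter, 72 mm high, 60 g. Origin: centre of its underside.
- spanner: Bystander: steel spanner about 170 mm long, lying flat along its x. A blue stock bin, 130 x 170 mm and 70 mm high, is fixed on the bench beyond the positioner.

How it is judged (in metres and radians):
At the end, for the whole second after the job is handed in: The aluminium bowl is locked in the head: its rim sprung back to 20 mm below the collar face (17.5 to 22 mm), centred within 4 mm and square to the head within 0.1 rad, released and at rest; the finished filter, element and spanner are within 20 mm of where they stood (z of bowl in the frame of mouth between -0.022 and -0.0175 m and x of bowl in the frame of mouth between -0.004 and 0.004 m and y of bowl in the frame of mouth between -0.004 and 0.004 m and angle between the z axis of bowl and the z axis of mouth, either way round below 0.1 rad and linear speed of bowl below 0.01 m/s and distance of each of finished_filter, element, spanner from where it was at the start of the episode below 0.02 m); the robot touches nothing.
It fails at once if the bowl is forced: more than 120 N between bowl and head (contact force between bowl and positioner above 120 N).
It fails at once if the finished filter is knocked over or shifted (distance of finished_filter from where it was at the start of the episode above 0.03 m or angle between finished_filter's own z axis and vertical above 0.3 rad).
It fails at once if the filter element or the spanner is shifted (distance of any of element, spanner from where it was at the start of the episode above 0.03 m).
It also fails if it takes over 72 s, if anything falls off the work surface, if the arm or the gripper's body presses on something with over 40 N, if the wrist force passes 120 N, or if a joint passes its speed limit or range.

## Working session

There is one attempt and no reset: what is moved stays moved. The work goes in short steps, Python scripts to look and compute and a tool call to move; the robot and the scene stay as the last step left them, time stands still between calls to the robot, and variables do not carry over. Pictures are saved under pics/ and viewed, at most 10 in all, crops included, and the job is handed in when it is done.

```bash
ls; mkdir -p pics; python3 - <<'E'
from cell import bot, cams, sensors
import cv2,numpy as np,pickle
print(sensors.state())
for n in("scene","top"):
    c=cams.camera(n); pickle.dump(c,open(n+".pkl","wb"))
    cv2.imwrite(f"pics/{n}0.png",c["image"][:,:,::-1])
    R=cv2.Rodrigues(np.array(c["rvec"]))[0]; print(n,c["fx"],c["cx"],c["cy"],(-R.T@np.array(c["tvec"]).ravel()),R[2])
E
```

```text
cell.py
pics
{'time_s': 0.0, 'joint_positions': array([-70.27536097,  23.95050284,  -0.59097392,  92.48640535,
         0.27005044,  63.63964764,  -3.03739683]), 'joint_velocities': array([-0.03589639,  0.10820206,  0.08842498, -0.00445736,  0.00412545,
       -0.17798109,  0.08257959]), 'joint_torque': array([ 1.65503767e-03, -8.64429116e+01,  6.79230820e-01, -4.34904385e+01,
        1.90803653e-02,  7.22600031e-03, -1.23880955e-04]), 'eef_pos': array([0.23503991, 0.57874477, 0.24462692]), 'eef_rot': array([-1.79925031e+02,  5.89266191e-03,  1.57898283e+02]), 'force': array([-0.38901259,  0.64297124, -0.12021952]), 'torque': array([-0.06244644,  0.00692374, -0.02919344]), 'gripper_force': 0.0, 'gripper_width': 0.08554583237047887}
scene 480.1636443375322 315.7808577142472 246.99900830133052 [ 1.23294474 -0.24647236  0.86792737] [-0.64489233  0.22875929 -0.72923458]
top 467.81458278868524 320.6248308658377 241.29617644542168 [ 4.77339196e-01 -1.39190836e-04  1.00633508e+00] [ 0.1012391  -0.00372298 -0.99485516]
```

View pics/scene0.png

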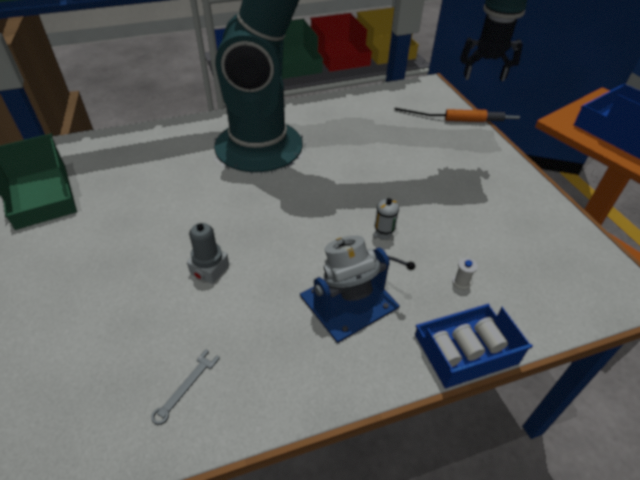

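View pics/top0.png

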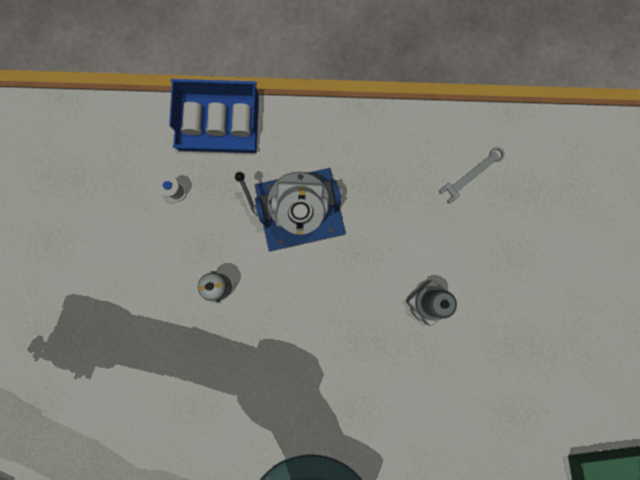

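Time: 72s, 1/8 s rows, 20 rows per call 2.5 s. 70 turns. Fine: about 28 calls full.

The scene view shows the bowl at about (386,215), the head's mouth at (347,243) and the finished filter at (205,255). In the top view the bowl is at (213,287), the mouth at (300,211), the element at (174,188), and the lever knob at (239,177).

```bash
cat > h.py <<'E'
import numpy as np,cv2,pickle
from scipy.spatial.transform import Rotation as Rn
def T(p,rpy):
    M=np.eye(4);M[:3,:3]=Rn.from_euler('xyz',rpy,degrees=True).as_matrix();M[:3,3]=p;return M
def w2c(c):
    M=np.eye(4);M[:3,:3]=cv2.Rodrigues(np.array(c["rvec"],float))[0];M[:3,3]=np.ravel(c["tvec"]);return np.linalg.inv(M)
def cloud(c,M):
    v,u=np.mgrid[:480,:640];d=c["depth"]
    P=np.stack([(u-c["cx"])/c["fx"]*d,(v-c["cy"])/c["fy"]*d,d],-1)
    W=P@M[:3,:3].T+M[:3,3];W[d==0]=np.nan;return W
def ray(c,M,u,v):
    r=M[:3,:3]@np.array([(u-c["cx"])/c["fx"],(v-c["cy"])/c["fy"],1]);return M[:3,3],r
def onz(c,M,u,v,z):
    o,r=ray(c,M,u,v);return o+r*(z-o[2])/r[2]
def tri(a,b):
    (o,r),(p,s)=a,b;t=np.linalg.lstsq(np.c_[r,-s],p-o,rcond=None)[0];A=o+r*t[0];B=p+s*t[1];return (A+B)/2,np.linalg.norm(A-B)
E
python3 - <<'E'
from h import *
from cell import bot, cams, sensors
D={n:pickle.load(open(n+".pkl","rb")) for n in("scene","top")}
for n,(u,v) in dict(scene=(386,215),top=(213,287)).items():
    c=D[n];M=w2c(c);W=cloud(c,M);w=W[v-30:v+30,u-30:u+30].reshape(-1,3)
    for lo,hi in((.03,.09),(.05,.125),(.108,.125)):
        s=w[(w[:,2]>lo)&(w[:,2]<hi)];print(n,lo,len(s),s.min(0) if len(s) else'',s.max(0)if len(s) else'',s.mean(0))
c=D["top"];W=cloud(c,w2c(c));m=W[195:230,280:322].reshape(-1,3);print('mouth',np.nanmin(m,0),np.nanmax(m,0))
c=cams.camera("wrist");print(c["tool_from_camera"],c["fx"],c["cx"],c["cy"])
E
python3 - <<'E'
import cv2
a=cv2.imread('pics/top0.png');b=cv2.imread('pics/scene0.png')
o=cv2.hconcat([cv2.resize(a[160:310,180:360],None,fx=3,fy=3,interpolation=2)[:,:400*3//3+140],cv2.resize(b[190:290,320:406],None,fx=3,fy=4.5,interpolation=2)[:450]])
cv2.imwrite('pics/crop.png',o);print(o.shape)
E
```

```text
scene 0.03 393 [0.46166863 0.17489598 0.0300009 ] [0.50974653 0.22631939 0.08997161] [0.49318295 0.19260235 0.06054626]
scene 0.05 580 [0.45099091 0.17550686 0.05001737] [0.50903148 0.22804142 0.11890801] [0.48790495 0.19604076 0.08729721]
scene 0.108 41 [0.46653207 0.19531099 0.10811997] [0.48398697 0.21248746 0.11890801] [0.47722345 0.20192881 0.11440102]
top 0.03 188 [0.44489507 0.17813994 0.03010087] [0.50735709 0.23312488 0.08992925] [0.47633842 0.18931714 0.06305651]
top 0.05 739 [0.44570133 0.17813994 0.05054937] [0.50735709 0.23312488 0.12078452] [0.47606772 0.20179244 0.09661681]
top 0.108 60 [0.46914655 0.19831384 0.10846353] [0.48254502 0.21301662 0.12078452] [0.47600912 0.20572396 0.11511364]
mouth [ 0.58580542 -0.00389102  0.00895765] [0.65474262 0.08398489 0.18016019]
[[ 1.80627214e-04 -9.59080375e-01 -2.83133892e-01  7.27540054e-02]
 [ 9.99999975e-01  2.10848721e-04 -7.62666080e-05 -1.39116855e-04]
 [ 1.32844226e-04 -2.83133871e-01  9.59080389e-01 -1.28530256e-01]
 [ 0.00000000e+00  0.00000000e+00  0.00000000e+00  1.00000000e+00]] 405.1581528276503 317.6893058806536 241.58408741651326
(450, 798, 3)
```

View pics/crop.png

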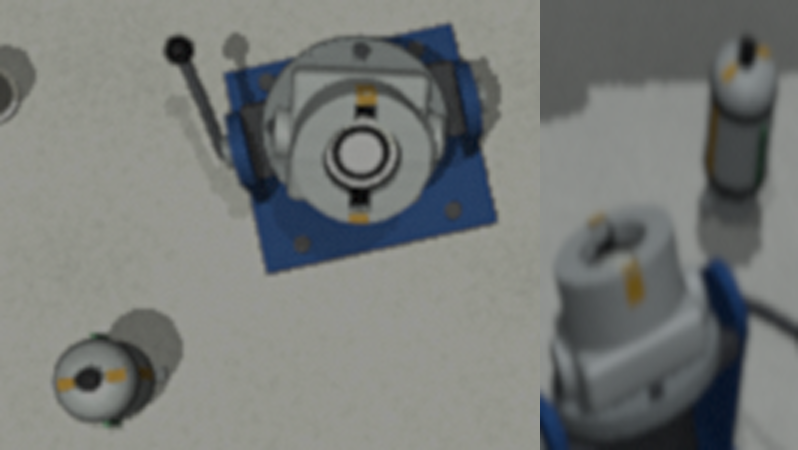

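The crop shows the bowl with its two yellow lines nearly along world y. It also shows the two slots with yellow flashes, roughly along the positioner's x. Next I'll look from the wrist above the bowl.

```bash
cat >> h.py <<'E'
def delta(Tc,Tt):
    D=np.linalg.inv(Tc)@Tt;return D[:3,3].round(4),np.degrees(Rn.from_matrix(D[:3,:3]).as_rotvec()).round(2)
def cur():
    from cell import bot, cams, sensors
    s=sensors.state();return T(s["eef_pos"],s["eef_rot"])
E
python3 - <<'E'
from h import *
print(delta(cur(),T([.476,.2045,.235],[180,0,113.2])))
E
```

```text
(array([-0.3641, -0.2562,  0.0101]), array([-5.00e-02,  3.00e-02,  4.47e+01]))
```

Units first: shifts go in shares of 0.8 m and turns go in shares of 2 pi rad. So -0.3641 m / 0.8 = -0.4551, -0.3185 m / 0.8 = -0.3981, 44.7 degrees / 360 = 0.1242.

Call:
shift_gripper(offsets=[[[0.085,-0.0569,-0.04,0.0016,0,0,0.0156],[0.085,-0.1138,-0.08,0.0031,0,0,0.0311],[0.085,-0.1706,-0.12,0.005,0,0,0.0467],[0.085,-0.2275,-0.16,0.0063,0,0,0.0622],[0.085,-0.2844,-0.2,0.0075,0,0,0.0778],[0.085,-0.3413,-0.24,0.0094,0,0,0.0933],[0.085,-0.3981,-0.28,0.0113,0,0,0.1089],[0.085,-0.4551,-0.3203,0.0126,0,0,0.1242],[0.085,-0.4551,-0.3203,0.0126,0,0,0.1242],[0.085,-0.4551,-0.3203,0.0126,0,0,0.1242]]])

```text
time_s: 1.4
eef_pos: [0.4758, 0.2051, 0.235]
eef_rot: [-180.0, -0.0, 113.2]
force: [0.2, 0.2, -0.3]
gripper_width: 0.0851
gripper_force: 0.0
```

```bash
python3 - <<'E'
from h import *
from cell import bot, cams, sensors
s=sensors.state();print(s["joint_positions"],s["eef_pos"],s["eef_rot"])
Tt=T(s["eef_pos"],s["eef_rot"]);c=cams.camera("wrist");c["T"]=Tt;pickle.dump(c,open("wb.pkl","wb"));cv2.imwrite("pics/wb.png",c["image"][:,:,::-1])
E
```

```text
[-42.78828893  13.99917009  18.74067489 108.73848125  -5.26192253
  58.11103621   1.45505472] [0.47581581 0.20505338 0.23502755] [-1.79975027e+02 -7.81771086e-03  1.13234679e+02]
```

View pics/wb.png

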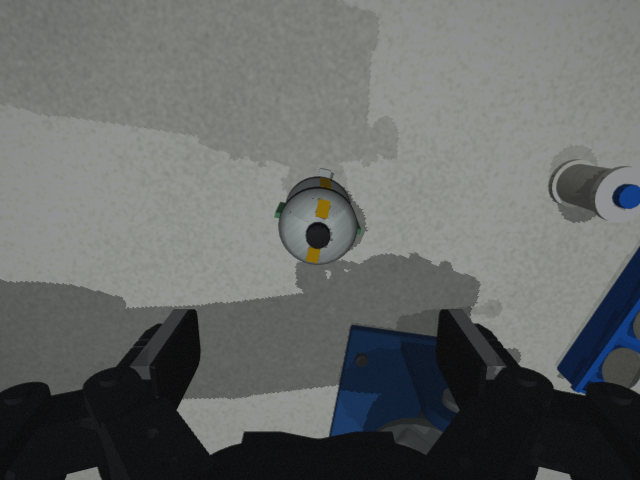

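The bowl's valve is at (318,235), with yellow marks at (322,208) and (313,256). The element is off at right, (600,190).

```bash
python3 - <<'E'
from h import *
t=pickle.load(open("top.pkl","rb"));s=pickle.load(open("scene.pkl","rb"));w=pickle.load(open("wb.pkl","rb"))
Mw=w["T"]@w["tool_from_camera"]
def blackc(c,box):
    x0,y0,x1,y1=box;g=c["image"][y0:y1,x0:x1].max(2);n,l,st,ce=cv2.connectedComponentsWithStats((g<45).astype(np.uint8))
    for i in range(1,n):
        if st[i,4]>8: print('  blob',st[i],ce[i]+[x0,y0])
    return
blackc(w,(300,215,340,252));blackc(t,(200,275,225,300));blackc(s,(375,192,398,215))
h=cv2.cvtColor(w["image"],cv2.COLOR_RGB2HSV)
m=cv2.inRange(h,(12,120,80),(32,255,255));m[:160]=0;m[280:]=0;m[:,:270]=0;m[:,370:]=0
W=cloud(w,Mw);n,l,st,ce=cv2.connectedComponentsWithStats(m)
for i in range(1,n):
    if st[i,4]>15: print(ce[i],st[i,4],np.nanmedian(W[l==i],0))
P=W[150:290,250:390].reshape(-1,3);d=P[(P[:,2]>.09)&(P[:,2]<.125)]
print('valve pts',P[P[:,2]>.11].mean(0),P[:,2].max())
from scipy.optimize import least_squares
for lo,hi in((.093,.104),):
    q=d[(d[:,2]>lo)&(d[:,2]<hi)];print(len(q),q.min(0),q.max(0))
# sphere/dome fit
q=P[(P[:,2]>.093)&(P[:,2]<.106)]
f=least_squares(lambda p:np.hypot(np.hypot(q[:,0]-p[0],q[:,1]-p[1]),q[:,2]-p[2])-p[3],[.476,.204,.06,.04]);print('dome',f.x,f.cost)
E
```

```text
blob [  6   7  24  26 485] [317.73402062 234.94639175]
  blob [20  0  5  5 10] [222.4 276.6]
  blob [ 6  8  7  6 34] [209.11764706 285.76470588]
  blob [12  7  4  5 19] [388.57894737 201.10526316]
[322.56481481 208.25925926] 216 [0.47085959 0.2230203  0.10376648]
[312.5        254.71084337] 166 [0.47727244 0.19105125 0.10398705]
valve pts [0.47380036 0.20747304 0.1156528 ] nan
3079 [0.44775832 0.18085521 0.09301632] [0.50040217 0.23375137 0.10399466]
dome [0.47412958 0.20659817 0.07299739 0.03433615] 0.0015143154842369474
```

```bash
python3 - <<'E'
from h import *
t=pickle.load(open("top.pkl","rb"));w=pickle.load(open("wb.pkl","rb"));Mw=w["T"]@w["tool_from_camera"];Mt=w2c(t)
print(tri(ray(w,Mw,317.7,234.9),ray(t,Mt,209.1,285.8)), onz(w,Mw,317.7,234.9,.116))
s=onz(t,Mt,300.3,211,.149);print(s)
yw=13
zx=np.array([-.5*np.cos(np.radians(yw)),-.5*np.sin(np.radians(yw)),.8660]);m=s+.012*zx;print('mouth',m)
# tilt: rotate world up to zx
ax=np.cross([0,0,1],zx);ax/=np.linalg.norm(ax);Rt=Rn.from_rotvec(ax*np.radians(30))
R=Rt*Rn.from_euler('z',yw+180-101.3,degrees=True)*Rn.from_euler('xyz',[180,0,113.2],degrees=True)
M=np.eye(4);M[:3,:3]=R.as_matrix();M[:3,3]=m+.13*zx;print(M.round(3));print(delta(cur(),M))
E
```

```text
(array([0.47586035, 0.2065015 , 0.10808964]), np.float64(0.002651914384246631)) [0.47369725 0.20824234 0.116     ]
[0.61990465 0.03593572 0.149     ]
mouth [0.61405843 0.03458602 0.159392  ]
[[-0.779 -0.394  0.487  0.551]
 [-0.392  0.913  0.112  0.02 ]
 [-0.489 -0.103 -0.866  0.272]
 [ 0.     0.     0.     1.   ]]
(array([-0.2002, -0.0044, -0.0369]), array([-18.62, -27.73, -89.31]))
```

Scaled: -0.2002 m / 0.8 = -0.2503, -0.18 m / 0.8 = -0.225, -89.31 degrees / 360 = -0.2481.

Call:
shift_gripper(offsets=[[[0.085,-0.025,0,-0.005,-0.0052,-0.0077,-0.0248],[0.085,-0.05,0,-0.0088,-0.0103,-0.0154,-0.0496],[0.085,-0.075,-0.0013,-0.0138,-0.0155,-0.0231,-0.0744],[0.085,-0.1,-0.0025,-0.0188,-0.0207,-0.0308,-0.0992],[0.085,-0.125,-0.0025,-0.0225,-0.0259,-0.0385,-0.124],[0.085,-0.15,-0.0038,-0.0275,-0.031,-0.0462,-0.1489],[0.085,-0.175,-0.0038,-0.0325,-0.0362,-0.0539,-0.1736],[0.085,-0.2,-0.005,-0.0375,-0.0414,-0.0616,-0.1983],[0.085,-0.225,-0.005,-0.0413,-0.0466,-0.0693,-0.2233],[0.085,-0.2503,-0.0055,-0.0461,-0.0517,-0.077,-0.2481],[0.085,-0.2503,-0.0055,-0.0461,-0.0517,-0.077,-0.2481],[0.085,-0.2503,-0.0055,-0.0461,-0.0517,-0.077,-0.2481]]])

```text
time_s: 2.95
eef_pos: [0.5507, 0.0192, 0.2721]
eef_rot: [-173.2, 29.3, -153.4]
force: [-1.4, 0.2, 1.1]
gripper_width: 0.0852
gripper_force: 0.0
```

```bash
cat > snap.py <<'E'
import sys
from h import *
from cell import bot, cams, sensors
s=sensors.state();print(s["joint_positions"].round(1),s["eef_pos"],s["eef_rot"],s["force"].round(1))
c=cams.camera("wrist");c["T"]=T(s["eef_pos"],s["eef_rot"]);n=sys.argv[1];pickle.dump(c,open(n+".pkl","wb"));cv2.imwrite(f"pics/{n}.png",c["image"][:,:,::-1])
E
python3 snap.py wm
```

```text
[-23.3   1.6  21.4 122.7 -13.3  26.8 123.1] [0.55074597 0.01919542 0.2721412 ] [-173.21383246   29.30754061 -153.43329495] [-1.4  0.2  1.1]
```

View pics/wm.png

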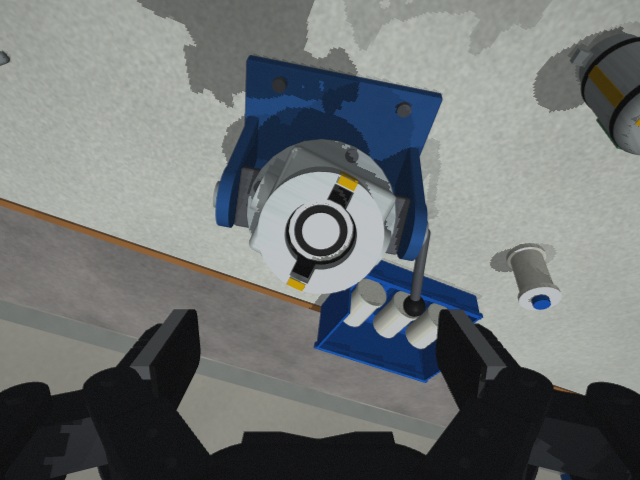

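The mouth is centred at about (322,231), with yellow flashes at (347,184) and (296,284). The lever is at right, clear of the collar.

```bash
cat > mouth.py <<'E'
import sys
from h import *
c=pickle.load(open(sys.argv[1]+".pkl","rb"));M=c["T"]@c["tool_from_camera"];W=cloud(c,M)
v,u=np.mgrid[:480,:640]
g0=np.array([.614,.0346,.1594])
z0=np.array([-.487,-.112,.866]); 
D=W-g0; h=D@z0; r=np.linalg.norm(D-h[...,None]*z0,axis=-1)
m=(abs(h)<.01)&(r>.026)&(r<.039)
for k in range(4):
    q=W[m];p0=q.mean(0);n=np.linalg.svd(q-p0,full_matrices=False)[2][2];n*=np.sign(n[2]);m&=abs((W-p0)@n)<.003
print('plane n',n,'tilt',np.degrees(np.arccos(n[2])),'az',np.degrees(np.arctan2(-n[1],-n[0])),'sd',((q-p0)@n).std(),len(q))
# intersect pixel rays with plane
rays=np.stack([(u-c["cx"])/c["fx"],(v-c["cy"])/c["fy"],np.ones_like(u,float)],-1)@M[:3,:3].T;o=M[:3,3]
def onp(px,d=0):
    rr=M[:3,:3]@np.array([(px[0]-c["cx"])/c["fx"],(px[1]-c["cy"])/c["fy"],1]);return o+rr*(((p0+n*d-o)@n)/(rr@n))
# collar face mask: points close to plane; outer circle by contour ellipse
dm=(abs((W-p0)@n)<.004)&(r<.06)
k=cv2.morphologyEx(dm.astype(np.uint8),cv2.MORPH_OPEN,np.ones((3,3)));cs,_=cv2.findContours(k,cv2.RETR_EXTERNAL,cv2.CHAIN_APPROX_NONE);C=max(cs,key=cv2.contourArea)[:,0]
C=cv2.convexHull(C)[:,0]
from scipy.optimize import least_squares
xs=np.cross(np.cross(n,[0,0,1]),n);xs/=np.linalg.norm(xs);ys=np.cross(n,xs)
Q=np.array([onp(p) for p in C]);A=np.c_[(Q-p0)@xs,(Q-p0)@ys]
f=least_squares(lambda p:np.hypot(A[:,0]-p[0],A[:,1]-p[1])-p[2],[0,0,.042],loss='soft_l1',f_scale=.0005);print('collar r',f.x[2])
cen=p0+xs*f.x[0]+ys*f.x[1];print('collar centre',cen)
hs=cv2.cvtColor(c["image"],cv2.COLOR_RGB2HSV);y=cv2.inRange(hs,(15,120,90),(35,255,255));y[r>.06]=0
nn,l,st,ce=cv2.connectedComponentsWithStats(y);P=[]
for i in range(1,nn):
    if st[i,4]>15:
        a=onp(ce[i])-cen;P.append(a);print('yellow',ce[i],st[i,4],a@xs,a@ys,np.degrees(np.arctan2(a@ys,a@xs)))
# dark slots
g=c["image"].max(2);dk=((g<60)&(r<.04)).astype(np.uint8)
G=(g<60)
T2=rays*(((p0-o)@n)/(rays@n))[...,None]+o-cen;X=T2@xs;Y=T2@ys;rr=np.hypot(X,Y)
s=G&(rr>.027)&(rr<.034);a=np.degrees(np.arctan2(Y[s],X[s]));
for lo in(-90,90):
    b=(a-lo)%360;b=b[b<180]+lo;print('slot ang',len(b),np.median(b) if len(b) else'',np.percentile(b,[3,97]) if len(b) else'')
# bore edge/hole centroid of non-white inside
wt=(abs((W-p0)@n+.012)<.003)&(rr<.02);q=W[wt];print('seal depth',((q-p0)@n).mean(),'centre',(q.mean(0)-cen)@xs,(q.mean(0)-cen)@ys,len(q))
print('xs',xs,'ys',ys)
pickle.dump((cen,n,xs,ys),open("m.pkl","wb"))
E
python3 mouth.py wm
```

```text
plane n [-0.48501882 -0.12373037  0.86570638] tilt 30.036537328962815 az 14.31116129939449 sd 0.000699541173471116 5278
collar r 0.042037588135391386
collar centre [0.61286694 0.03524772 0.15876219]
yellow [347.41361257 182.12041885] 191 -0.03755415146791746 0.01071264476950973 164.07874525344602
yellow [295.59398496 284.03759398] 133 0.03773252723079088 -0.009891907236484677 -14.690003585468878
slot ang 118 -15.99120575712692 [-26.8892861   -4.38158493]
slot ang 212 164.6087889774401 [153.29995867 175.86489285]
seal depth -0.011473330753817844 centre 0.0019506528820710358 0.0002960723404545019 2603
xs [0.83884143 0.21399203 0.50055216] ys [-0.24718777  0.9689676   0.        ]
```

```bash
python3 - <<'E'
from h import *
print(delta(cur(),T([.4742,.207,.2],[180,0,113.2])))
E
```

```text
(array([0.0221, 0.2085, 0.0461]), array([18.63, 27.67, 89.24]))
```

Scaled: 0.2085 m / 0.8 = 0.2606, 0.1877 m / 0.8 = 0.2346, 89.24 degrees / 360 = 0.2479.

Call:
shift_gripper(offsets=[[[0.085,0.0028,0.026,0.0058,0.0052,0.0077,0.0248],[0.085,0.0055,0.0521,0.0115,0.0104,0.0154,0.0496],[0.085,0.0083,0.0781,0.0173,0.0155,0.0231,0.0744],[0.085,0.011,0.1043,0.023,0.0207,0.0308,0.0992],[0.085,0.0138,0.1303,0.0288,0.0258,0.0383,0.1239],[0.085,0.0166,0.1564,0.0346,0.0311,0.0461,0.1486],[0.085,0.0194,0.1825,0.0404,0.0361,0.0539,0.1736],[0.085,0.0221,0.2085,0.0461,0.0414,0.0614,0.1983],[0.085,0.025,0.2346,0.0519,0.0467,0.0692,0.2231],[0.085,0.0276,0.2606,0.0576,0.0518,0.0769,0.2479],[0.085,0.0276,0.2606,0.0576,0.0518,0.0769,0.2479],[0.085,0.0276,0.2606,0.0576,0.0518,0.0769,0.2479]]])

```text
time_s: 4.5
eef_pos: [0.4743, 0.2057, 0.1999]
eef_rot: [179.9, 0.2, 113.4]
force: [0.0, -0.3, 0.4]
gripper_width: 0.0852
gripper_force: 0.0
```

```bash
python3 snap.py wb2
python3 - <<'E'
from h import *
print(delta(cur(),T([.4742,.207,.067],[180,0,113.2])))
w=pickle.load(open("wb2.pkl","rb"));Mw=w["T"]@w["tool_from_camera"];W=cloud(w,Mw)
m=(W[...,2]>.11)&(W[...,2]<.13)&(abs(W[...,0]-.475)<.03)&(abs(W[...,1]-.207)<.03);print('valve',W[m].mean(0))
q=W[(W[...,2]>.093)&(W[...,2]<.106)&(abs(W[...,0]-.475)<.04)&(abs(W[...,1]-.207)<.04)];print(q.min(0),q.max(0))
h=cv2.cvtColor(w["image"],cv2.COLOR_RGB2HSV);y=cv2.inRange(h,(12,120,80),(32,255,255))
y[~((W[...,2]>.09)&(W[...,2]<.13)&(abs(W[...,0]-.475)<.04)&(abs(W[...,1]-.207)<.04))]=0
n,l,st,ce=cv2.connectedComponentsWithStats(y)
for i in range(1,n):
    if st[i,4]>15: print(ce[i],st[i,4],W[l==i].mean(0))
E
```

```text
[-42.9  16.4  18.7 110.9  -6.2  53.6   2.3] [0.47434052 0.20571862 0.19992936] [1.79947889e+02 1.73647423e-01 1.13429960e+02] [ 0.  -0.3  0.4]
(array([0.0017, 0.0003, 0.133 ]), array([0.07, 0.15, 0.2 ]))
valve [0.47368163 0.2076115  0.11552178]
[0.44780464 0.18066653 0.09301071] [0.50044814 0.23347122 0.10598787]
[325.12982456 222.72982456] 285 [0.47094901 0.22280564 0.10379328]
[313.33333333 275.07960199] 201 [0.47738291 0.19079676 0.10388858]
```

Scaled: 0.133 m / 0.8 = 0.1663, 0.123 m / 0.8 = 0.1538.

Call:
shift_gripper(offsets=[[[0.085,0.0019,0,0.0375,0,0,0],[0.085,0.0019,0,0.0813,0,0,0],[0.085,0.0019,0,0.125,0,0,0],[0.085,0.0019,0,0.1538,0,0,0],[0.085,0.0019,0,0.1663,0,0,0],[0.085,0.0019,0,0.1663,0,0,0],[0.04,0.0019,0,0.1663,0,0,0],[0.04,0.0019,0,0.1663,0,0,0],[0.04,0.0019,0,0.1663,0,0,0],[0.04,0.0019,0,0.1663,0,0,0],[0.04,0.0019,0,0.1663,0,0,0],[0.04,0.0019,0,0.1663,0,0,0],[0.04,0.0019,0,0.1663,0,0,0],[0.04,0.0019,0,0.1663,0,0,0]]])

```text
time_s: 6.3
eef_pos: [0.4743, 0.2075, 0.0679]
eef_rot: [179.9, 0.1, 113.3]
force: [-2.0, -1.3, 10.6]
gripper_width: 0.0525
gripper_force: 60.8
```

```bash
cat > tgt.py <<'E'
from h import *
cen,n,xs,ys=pickle.load(open("m.pkl","rb"))
Rpick=Rn.from_euler('xyz',[180,0,113.3],degrees=True).as_matrix()
TB=Rn.from_euler('z',101.4,degrees=True).as_matrix().T@Rpick   # tool in bowl
def pose(rim,turn=0.,slot=-15.4,L=.0679,ex=0,ey=0):
    """rim height above face (m); turn = clockwise deg; ex,ey offset in xs,ys"""
    a=np.radians(slot+180-turn);l=xs*np.cos(a)+ys*np.sin(a);B=np.c_[l,np.cross(n,l),n]
    M=np.eye(4);M[:3,:3]=B@TB;M[:3,3]=cen+n*(rim+L)+ex*xs+ey*ys;return M
def where():
    "rim in mouth frame, turn, tilt"
    M=cur();B=M[:3,:3]@TB.T;r=M[:3,3]+M[:3,2]*.0679-cen
    a=np.degrees(np.arctan2(B[:,0]@ys,B[:,0]@xs))
    return 'rim mm x %.1f y %.1f z %.1f'%tuple(1000*np.array([r@xs,r@ys,r@n])),'lug ang %.1f'%((a)%360),'tilt %.2f'%np.degrees(np.arccos(min(1,B[:,2]@n)))
def forces():
    from cell import bot, cams, sensors
    s=sensors.state();F=s["force"];return 'F mouth',np.round([F@xs,F@ys,F@n],1),'tq',np.round([s["torque"]@a for a in(xs,ys,n)],2),'t',s["time_s"],'j',s["joint_positions"].round(0)
E
python3 - <<'E'
from tgt import *
P=cur();P[2,3]+=.14
print(delta(cur(),P),delta(cur(),pose(.02)), delta(P,pose(.02)))
print(pose(.02)[:3,3])
E
```

```text
(array([-1.0e-04,  3.0e-04, -1.4e-01]), array([ 0., -0.,  0.])) (array([-0.2062,  0.0161, -0.1668]), array([-21.75, -23.87, -75.65])) (array([-0.2061,  0.0158, -0.0268]), array([-21.75, -23.87, -75.65]))
[0.57023378 0.02437182 0.23485778]
```

Scaled: -0.2062 m / 0.8 = -0.2578, -0.14 m / 0.8 = -0.175, -75.65 degrees / 360 = -0.2101.

Call:
shift_gripper(offsets=[[[0.04,0,0,-0.0375,0,0,0],[0.04,0,0,-0.0813,0,0,0],[0.04,0,0,-0.125,0,0,0],[0.04,0,0,-0.175,0,0,0],[0.04,-0.0288,0.0023,-0.1788,-0.0067,-0.0074,-0.0233],[0.04,-0.0575,0.0045,-0.1825,-0.0133,-0.0147,-0.0467],[0.04,-0.0863,0.0068,-0.1863,-0.0201,-0.0221,-0.07],[0.04,-0.115,0.0088,-0.19,-0.0269,-0.0294,-0.0933],[0.04,-0.1431,0.0113,-0.1938,-0.0336,-0.0369,-0.1167],[0.04,-0.1713,0.0134,-0.1975,-0.0403,-0.0442,-0.14],[0.04,-0.2,0.0156,-0.2013,-0.0469,-0.0517,-0.1633],[0.04,-0.2288,0.0179,-0.205,-0.0536,-0.0589,-0.1867],[0.04,-0.2578,0.0201,-0.2085,-0.0604,-0.0663,-0.2101],[0.04,-0.2578,0.0201,-0.2085,-0.0604,-0.0663,-0.2101],[0.04,-0.2578,0.0201,-0.2085,-0.0604,-0.0663,-0.2101],[0.04,-0.2578,0.0201,-0.2085,-0.0604,-0.0663,-0.2101]]])

```text
time_s: 8.3
eef_pos: [0.5697, 0.0247, 0.2339]
eef_rot: [177.9, 29.9, -169.9]
force: [0.1, -0.4, -3.0]
gripper_width: 0.0524
gripper_force: 64.2
```

```bash
python3 snap.py wh
python3 - <<'E'
from tgt import *
print(where(),forces());print(delta(cur(),pose(.02)))
from cell import bot, cams, sensors
c=cams.camera("top");cv2.imwrite("pics/th.png",c["image"][:,:,::-1]);s=cams.camera("scene");pickle.dump((c,s),open("th.pkl","wb"))
w=cv2.imread("pics/wh.png");o=cv2.hconcat([cv2.resize(w,(533,400)),cv2.resize(cv2.cvtColor(s["image"][160:280,320:400],4),(267,400))]);cv2.imwrite("pics/c2.png",o)
E
```

```text
[-12.3   7.2  10.5 122.4 -19.5  22.2 114.6] [0.56968481 0.02471761 0.23394959] [ 177.94583089   29.86315384 -169.85220877] [ 0.1 -0.4 -3. ]
('rim mm x -0.9 y 0.8 z 19.4', 'lug ang 164.5', 'tilt 0.11') ('F mouth', array([-1.7,  0.2, -2.1]), 'tq', array([0.05, 0.8 , 0.01]), 't', 8.35, 'j', array([-12.,   7.,  10., 122., -19.,  22., 115.]))
(array([-0.0008, -0.0007, -0.0006]), array([-0.01, -0.11, -0.06]))
```

View pics/c2.png

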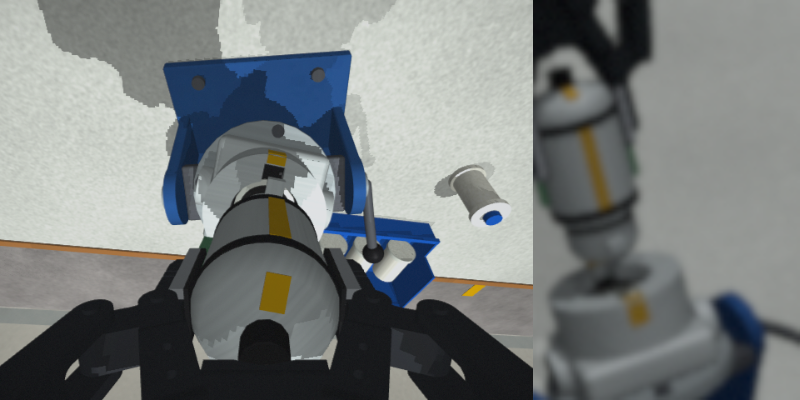

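The wrist view shows the bowl's yellow line, lug and the slot with its yellow flash in line (about (273,170)). The scene view confirms the bowl standing over the mouth.

Scaled: 0.025 m / 0.8 = 0.0313, 0.007 m / 0.8 = 0.0088.

Call:
shift_gripper(offsets=[[[0.04,-0.001,-0.0009,0.0088,0,0,0],[0.04,-0.001,-0.0009,0.0175,0,0,0],[0.04,-0.001,-0.0009,0.025,0,0,0],[0.04,-0.001,-0.0009,0.0313,0,0,0],[0.04,-0.001,-0.0009,0.0313,0,0,0],[0.04,-0.001,-0.0009,0.0313,0,0,0]]])

```text
time_s: 9.2
eef_pos: [0.5829, 0.0267, 0.2127]
eef_rot: [178.0, 29.9, -169.7]
force: [1.0, -0.2, -2.0]
gripper_width: 0.0522
gripper_force: 64.2
```

```bash
python3 -c "
from tgt import *
print(where(),forces(),delta(cur(),pose(-.0105)))"
```

```text
('rim mm x -0.1 y -0.9 z -5.6', 'lug ang 164.6', 'tilt 0.08') ('F mouth', array([-0.2, -0.4, -2.2]), 'tq', array([-0.03,  0.81, -0.06]), 't', 9.2, 'j', array([-11.,  10.,   9., 122., -23.,  20., 118.])) (array([0.    , 0.0008, 0.0049]), array([-0.03, -0.07,  0.  ]))
```

Scaled: 0.005 m / 0.8 = 0.0063, 0.0008 m / 0.8 = 0.001.

Call:
shift_gripper(offsets=[[[0.04,0,0.0005,0.0021,0,0,0],[0.04,0,0.0008,0.0043,0,0,0],[0.04,0,0.001,0.0063,0,0,0],[0.04,0,0.001,0.0063,0,0,0],[0.04,0,0.001,0.0063,0,0,0]]])

```text
time_s: 9.82
eef_pos: [0.5851, 0.0282, 0.2082]
eef_rot: [178.0, 29.9, -169.7]
force: [0.0, -0.1, -2.6]
gripper_width: 0.0521
gripper_force: 64.2
```

```bash
python3 -c "
from tgt import *
print(where(),forces())"
```

```text
('rim mm x -0.1 y 0.0 z -10.7', 'lug ang 164.6', 'tilt 0.08') ('F mouth', array([-1.4, -0.1, -2.3]), 'tq', array([-0.02,  0.78, -0.03]), 't', 9.825, 'j', array([-11.,  11.,   9., 122., -23.,  19., 118.]))
```

The rim is past 8 mm with no contact, so the lugs are in the slots. Next I push against the spring.

Scaled: 0.01 m / 0.8 = 0.0125, 0.008 m / 0.8 = 0.01.

Call:
shift_gripper(offsets=[[[0.04,0,0,0.0025,0,0,0],[0.04,0,0,0.005,0,0,0],[0.04,0,0,0.0075,0,0,0],[0.04,0,0,0.01,0,0,0],[0.04,0,0,0.0125,0,0,0],[0.04,0,0,0.0125,0,0,0],[0.04,0,0,0.0125,0,0,0]]])

```text
time_s: 10.7
eef_pos: [0.5901, 0.0294, 0.1997]
eef_rot: [178.0, 29.9, -169.7]
force: [-5.6, -0.6, 7.1]
gripper_width: 0.0527
gripper_force: 65.0
```

```bash
python3 -c "
from tgt import *
print(where(),forces())"
```

```text
('rim mm x 0.0 y -0.0 z -20.7', 'lug ang 164.6', 'tilt 0.07') ('F mouth', array([-1.3,  0.8,  8.9]), 'tq', array([0.16, 0.95, 0.05]), 't', 10.7, 'j', array([-10.,  12.,   8., 122., -24.,  18., 119.]))
```

Scaled: 0.0052 m / 0.8 = 0.0065, 0.0045 m / 0.8 = 0.0056.

Call:
shift_gripper(offsets=[[[0.04,0,0,0.0019,0,0,0],[0.04,0,0,0.0038,0,0,0],[0.04,0,0,0.0056,0,0,0],[0.04,0,0,0.0065,0,0,0],[0.04,0,0,0.0065,0,0,0],[0.04,0,0,0.0065,0,0,0]]])

```text
time_s: 11.45
eef_pos: [0.5925, 0.0301, 0.1953]
eef_rot: [178.0, 29.9, -169.7]
force: [-7.8, -0.8, 8.8]
gripper_width: 0.0525
gripper_force: 65.4
```

```bash
python3 -c "
from tgt import *
print(where(),forces())"
```

```text
('rim mm x 0.1 y 0.0 z -25.8', 'lug ang 164.6', 'tilt 0.06') ('F mouth', array([-2.3,  1.2, 11.5]), 'tq', array([ 0.2 ,  1.06, -0.  ]), 't', 11.45, 'j', array([-10.,  13.,   8., 121., -25.,  18., 120.]))
```

Scaled: 0.0003 m / 0.8 = 0.0004, 20 degrees / 360 = 0.0556.

Call:
shift_gripper(offsets=[[[0.04,0,0,0.0004,0,0,0.0139],[0.04,0,0,0.0004,0,0,0.0278],[0.04,0,0,0.0004,0,0,0.0417],[0.04,0,0,0.0004,0,0,0.0556],[0.04,0,0,0.0004,0,0,0.0556],[0.04,0,0,0.0004,0,0,0.0556]]])

```text
time_s: 12.2
eef_pos: [0.593, 0.03, 0.1953]
eef_rot: [167.1, 27.3, 167.6]
force: [-6.9, -1.3, 8.9]
gripper_width: 0.0525
gripper_force: 65.6
```

```bash
python3 -c "
from tgt import *
print(where(),forces())"
```

```text
('rim mm x 0.5 y -0.2 z -25.9', 'lug ang 144.6', 'tilt 0.05') ('F mouth', array([-1.6,  0.4, 11.2]), 'tq', array([-0.03,  0.82, -0.08]), 't', 12.2, 'j', array([-14.,  13.,  12., 122., -29.,  18., 103.]))
```

Turns freely; continue.

Scaled: 64 degrees / 360 = 0.1778.

Call:
shift_gripper(offsets=[[[0.04,0,0,0,0,0,0.0167],[0.04,0,0,0,0,0,0.0333],[0.04,0,0,0,0,0,0.05],[0.04,0,0,0,0,0,0.0667],[0.04,0,0,0,0,0,0.0833],[0.04,0,0,0,0,0,0.1],[0.04,0,0,0,0,0,0.1167],[0.04,0,0,0,0,0,0.1333],[0.04,0,0,0,0,0,0.15],[0.04,0,0,0,0,0,0.1667],[0.04,0,0,0,0,0,0.1778],[0.04,0,0,0,0,0,0.1778],[0.04,0,0,0,0,0,0.1778]]])

```text
time_s: 13.82
eef_pos: [0.593, 0.0299, 0.1953]
eef_rot: [150.0, 1.3, 106.4]
force: [-6.9, -1.8, 10.2]
gripper_width: 0.0521
gripper_force: 65.6
```

```bash
python3 -c "
from tgt import *
print(where(),forces(),delta(cur(),pose(-.026,90)))"
```

```text
('rim mm x 0.4 y -0.3 z -26.0', 'lug ang 80.6', 'tilt 0.05') ('F mouth', array([-1.1, -0. , 12.4]), 'tq', array([-0.04,  0.86, -0.07]), 't', 13.825, 'j', array([-28.,  14.,  28., 122., -39.,  20.,  49.])) (array([ 0.0002, -0.0004,  0.    ]), array([-0.02,  0.05,  5.99]))
```

Scaled: -0.0004 m / 0.8 = -0.0005, 0.0002 m / 0.8 = 0.0003, 6 degrees / 360 = 0.0167.

Call:
shift_gripper(offsets=[[[0.04,0.0003,-0.0005,0,0,0,0.0042],[0.04,0.0003,-0.0005,0,0,0,0.0083],[0.04,0.0003,-0.0005,0,0,0,0.0125],[0.04,0.0003,-0.0005,0,0,0,0.0167],[0.04,0.0003,-0.0005,0,0,0,0.0167]]])

```text
time_s: 14.45
eef_pos: [0.5927, 0.03, 0.1952]
eef_rot: [150.0, -1.7, 101.2]
force: [-6.8, -1.7, 10.4]
gripper_width: 0.0524
gripper_force: 65.6
```

```bash
python3 -c "
from tgt import *
print(where(),forces())"
```

```text
('rim mm x 0.2 y -0.2 z -25.9', 'lug ang 74.6', 'tilt 0.06') ('F mouth', array([-0.9, -0. , 12.5]), 'tq', array([-0.09,  0.75,  0.01]), 't', 14.45, 'j', array([-29.,  14.,  29., 122., -40.,  20.,  44.]))
```

Scaled: 3 degrees / 360 = 0.0083.

Call:
shift_gripper(offsets=[[[0.04,0,0,0,0,0,0.0028],[0.04,0,0,0,0,0,0.0056],[0.04,0,0,0,0,0,0.0083],[0.04,0,0,0,0,0,0.0083],[0.04,0,0,0,0,0,0.0083]]])

```text
time_s: 15.08
eef_pos: [0.5927, 0.0299, 0.1952]
eef_rot: [150.1, -3.2, 98.6]
force: [-7.2, -2.2, 10.4]
gripper_width: 0.0523
gripper_force: 65.6
```

```bash
python3 -c "
from tgt import *
print(where(),forces())"
```

```text
('rim mm x 0.1 y -0.2 z -25.9', 'lug ang 71.6', 'tilt 0.06') ('F mouth', array([-1.3, -0.4, 12.7]), 'tq', array([-0.02,  0.79,  0.03]), 't', 15.075, 'j', array([-29.,  14.,  30., 122., -41.,  20.,  41.]))
```

Scaled: 3 degrees / 360 = 0.0083.

Call:
shift_gripper(offsets=[[[0.04,0,0,0,0,0,0.0028],[0.04,0,0,0,0,0,0.0056],[0.04,0,0,0,0,0,0.0083],[0.04,0,0,0,0,0,0.0083]]])

```text
time_s: 15.58
eef_pos: [0.5931, 0.0299, 0.1955]
eef_rot: [150.3, -4.6, 96.1]
force: [-4.6, -3.8, 9.5]
gripper_width: 0.0523
gripper_force: 65.8
```

```bash
python3 -c "
from tgt import *
print(where(),forces())"
```

```text
('rim mm x 0.6 y -0.4 z -25.9', 'lug ang 68.7', 'tilt 0.09') ('F mouth', array([ 0.1, -2.5, 11. ]), 'tq', array([-0.4 ,  0.31,  1.79]), 't', 15.575, 'j', array([-30.,  14.,  30., 122., -41.,  20.,  39.]))
```

The torque has risen to 1.8 Nm, so this is the stop. I'll ease back slightly and let the spring lift it.

Scaled: -0.0055 m / 0.8 = -0.0069, -0.0045 m / 0.8 = -0.0056, -1.3 degrees / 360 = -0.0036.

Call:
shift_gripper(offsets=[[[0.04,-0.0004,0,0,0,0,-0.0028],[0.04,-0.0004,0,-0.0019,0,0,-0.0036],[0.04,-0.0004,0,-0.0038,0,0,-0.0036],[0.04,-0.0004,0,-0.0056,0,0,-0.0036],[0.04,-0.0004,0,-0.0069,0,0,-0.0036],[0.04,-0.0004,0,-0.0069,0,0,-0.0036]]])

```text
time_s: 16.32
eef_pos: [0.5903, 0.0292, 0.2001]
eef_rot: [150.2, -4.0, 97.2]
force: [2.7, 0.0, 8.4]
gripper_width: 0.0526
gripper_force: 64.9
```

```bash
python3 -c "
from tgt import *
print(where(),forces())"
```

```text
('rim mm x 0.5 y -0.3 z -20.4', 'lug ang 69.9', 'tilt 0.06') ('F mouth', array([ 6.5, -0.7,  6. ]), 'tq', array([-0.11, -1.12,  0.37]), 't', 16.325, 'j', array([-31.,  14.,  31., 122., -40.,  21.,  39.]))
```

Scaled: -0.15 m / 0.8 = -0.1875, -0.13 m / 0.8 = -0.1625.

Call:
shift_gripper(offsets=[[[0.085,0,0,0,0,0,0],[0.085,0,0,0,0,0,0],[0.085,0,0,0,0,0,0],[0.085,0,0,0,0,0,0],[0.085,0,0,0,0,0,0],[0.085,0,0,0,0,0,0],[0.085,0,0,-0.025,0,0,0],[0.085,0,0,-0.0625,0,0,0],[0.085,0,0,-0.1125,0,0,0],[0.085,0,0,-0.1625,0,0,0],[0.085,0,0,-0.1875,0,0,0],[0.085,0,0,-0.1875,0,0,0],[0.085,0,0,-0.1875,0,0,0]]])

```text
time_s: 17.95
eef_pos: [0.517, 0.0109, 0.3286]
eef_rot: [150.3, -4.1, 97.2]
force: [0.5, 0.2, -0.2]
gripper_width: 0.0852
gripper_force: 0.0
```

```bash
python3 snap.py wr; python3 - <<'E'
from tgt import *
from cell import bot, cams, sensors
c=cams.camera("top");s=cams.camera("scene")
w=pickle.load(open("wr.pkl","rb"));M=w["T"]@w["tool_from_camera"];W=cloud(w,M)
for nm,X in(("wrist",W),("top",cloud(c,w2c(c))),("scene",cloud(s,w2c(s)))):
    D=X-cen;h=D@n;r=np.linalg.norm(D-h[...,None]*n,axis=-1)
    m=(r<.006)&(h>.07)&(h<.13)
    m2=(h>.077)&(h<.084)&(r<.035)
    q=D[m];print(nm,'valve h',np.median(h[m]),m.sum(),'max',h[(r<.02)&(h<.13)].max())
    m3=(h>.088)&(h<.11)&(r<.014);q=D[m3];print('  valve centre',q@xs@np.ones(len(q))/len(q),(q@ys).mean())
    q=D[(h>.02)&(h<.07)&(r<.035)]
    if len(q)>50:
        from scipy.optimize import least_squares
        def f(p):
            z=n+p[2]*xs+p[3]*ys;z/=np.linalg.norm(z);e=q-(p[0]*xs+p[1]*ys);e=e-(e@z)[:,None]*z;return np.linalg.norm(e,axis=1)-.027
        print('  cyl x,y,tilts',least_squares(f,[0,0,0,0],loss='soft_l1',f_scale=.001).x.round(4),len(q))
o=cv2.hconcat([cv2.resize(cv2.cvtColor(w["image"],4),(533,400)),cv2.resize(cv2.cvtColor(s["image"][160:280,310:390],4),(267,400))]);cv2.imwrite("pics/c3.png",o)
E
```

```text
[-44.   -9.3  39.4 122.4   0.8  35.3   2.1] [0.51698777 0.01085911 0.32864348] [150.32680993  -4.05780132  97.18662659] [ 0.5  0.2 -0.2]
wrist valve h 0.09599608825904085 304 max 0.09813759575730908
  valve centre -0.00028286843276823827 -0.00013593067555608718
  cyl x,y,tilts [-0.0009 -0.0011  0.0082  0.0045] 861
top valve h nan 0 max 0.09475940704990542
  valve centre 0.0038963312661837606 0.005353861370962711
  cyl x,y,tilts [ 0.0012 -0.0016  0.0046 -0.003 ] 308
scene valve h 0.09332538695689517 7 max 0.09738997413082873
  valve centre 0.004058600935292866 -0.006200490333292072
  cyl x,y,tilts [ 0.0004 -0.0041 -0.0031  0.0025] 665
  return _methods._mean(a, axis=axis, dtype=dtype,
  ret = ret.dtype.type(ret / rcount)
```

View pics/c3.png

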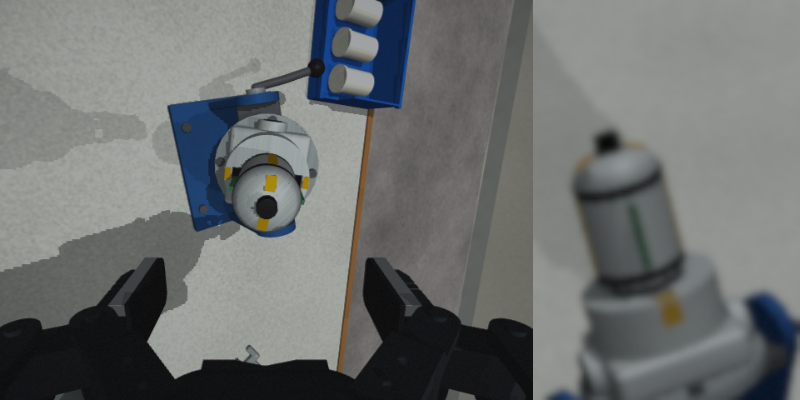

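The valve top is 96 mm above the collar face, which puts the rim at -20 mm. The bowl is centred and square, its yellow lines are a quarter turn from the flashes, and the gripper is clear.

```bash
python3 -c "
from cell import bot, cams, sensors
print(bot.finish_job())"
```

```text
the job is handed in; nothing more can be done
None
```

The bowl is locked in the head and released: last measured before hand-in, its rim was 20 mm below the collar face, centred to about 1 mm and square to about 0.01 rad. I handed the job in at about 18 s; no verdict came back, and I did not re-measure the bystanders, though the arm stayed clear of them.

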